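# Put the slotted plate and the scraper away in the bench tray and lock the keeper

## Task

Slide the slotted aluminium plate along the tray's red floor into its three-walled bay, fully home against the back wall; then press the yellow keeper knob down and, holding it down, turn it clockwise (from above) to its stop and let it spring up, so that its nose locks the bay's mouth. Before or after, lay the scraper flat in its own compartment, blade in the wide part. Leave the spray can, white tub and grinding disc alone.

Things in the scene. Friction and masses are not known exactly. Their poses are not given: they have to be found in the camera images.
- tray: Fixed low tray, red floor, top at z 6 mm, spanning x -118..112, y -233..209 mm; origin on the bench. Black walls, 6 mm thick, rise 14 mm above the floor. Near row (axis x -45): plate bay. Far row (axis x 68): scraper compartment. The part y < 0 has no walls: the plate starts there. Keeper on a grey housing, radius 20, top z 25 mm, at x 42, y 0.
- bay_home (a point): On the floor of the plate bay (tray x -45, y 82, z 6 mm; axes as the tray's): where the plate's origin lies when fully home. The bay is open to -y: inner width 96 mm, side walls from y 20 to the back wall's face at y 152 mm (tray frame), mouth flared 25 mm out on the -x side (down to y -7), 12 mm on the other. The plate is pushed along +y.
- plate: Loose flat aluminium plate, 88 (x) by 140 (y) by 10 mm thick, two 30 by 40 mm through slots at y -30 and 30 mm, 0.2 to 0.4 kg; ends alike. Origin: centre of its underside. Starts flat on the tray's bare floor, askew by up to 0.25 rad, 0 to 18 mm to the -x side of the bay's axis. Home, its tail sticks 8 mm out of the bay's side walls.
- keeper (a joint): Turn of the yellow keeper, rad: 0 to 0.08 open (start), 1.3 closed at the stop; grows clockwise seen from above. It is barred from turning past about 0.3 unless pressed down at least 5 mm, and springs up again only past about 1.1. Closed, its nose points to tray -x across the bay's mouth, 7 mm behind the plate.
- keeper_press (a joint): How far the keeper is pressed down, m: 0 up, 0.006 fully down (spring, 3 N to 7 N).
- keeper_grip (a point): Grip point on the keeper's vertical axis (tray x 42, y 0), 63 mm above the bench when up. The grip is an upright bar 12 mm thick, 50 long, 32 to 72 mm above the bench. Axes turn with the keeper and equal the tray's at joint 0; the bar, and below it the nose (60 mm out, underside 13 mm above the bench), lie along (-0.27, -0.96, 0) in them.
- scraper: Loose scraper lying flat: wooden handle 98 long, 26 wide, 16 mm thick (x -82..16 mm) and steel blade 60 wide, 4 mm thick (x 26..82 mm), 164 mm overall along x, blade to +x, z up; 0.12 kg. Origin at mid-length on the underside. Starts on the bench to the left (+y) of the tray.
- slot_home (a point): On the floor of the scraper compartment (tray x 68, y 114, z 6 mm; axes as the tray's): where the scraper's origin lies when in place, blade to +y. Inside, in tray y: narrow part 28..122 mm, 36 mm wide, for the handle, with walls only at 28..44 and 116..122 (finger room between); wide part 122..200 mm, 70 mm wide, for the blade.
- spray: Bystander: orange-banded spray can, radius 30, height 170 mm, upright; origin at its foot.
- tub: Bystander: white open tub, rim radius 45, height 70 mm; origin at its foot.
- disc: Bystander: black grinding disc with green centre, radius 50, 6 mm thick, lying flat on the bench beyond the tray; origin under its middle.
Things that resemble listed ones, but are neither listed nor needed, are in the scene too. Of the things like the plate, leave any that is blue or turquoise; of the rest the larger one is meant.

How it is judged (in metres and radians):
On the way, in this order (a step that is already met when the one before it is completed fails the run):
1. the plate is fully home in its bay with the keeper still open (x of plate in the frame of bay_home between -0.008 and 0.008 m and y of plate in the frame of bay_home between -0.005 and 0.005 m and z of plate in the frame of bay_home between -0.003 and 0.004 m and angle between the y axis of plate and the y axis of tray, either way round below 0.09 rad and value of joint keeper below 0.5 rad), for 0.1 s.
2. the plate still home, the keeper is pressed down before it is turned (x of plate in the frame of bay_home between -0.008 and 0.008 m and y of plate in the frame of bay_home between -0.005 and 0.005 m and z of plate in the frame of bay_home between -0.003 and 0.004 m and angle between the y axis of plate and the y axis of tray, either way round below 0.09 rad and value of joint keeper_press above 0.004 m and value of joint keeper below 0.6 rad), for 0.05 s.
At the end, for the whole second after the job is handed in: The plate lies flat on the tray floor within 5 mm of fully home and 8 mm of the bay's axis; the keeper is turned past 1.1 rad and has sprung up (pressed under 2.5 mm); the scraper lies flat on the floor of its compartment (within 10 mm of its place, tilt under 0.07 rad); all at rest (x of plate in the frame of bay_home between -0.008 and 0.008 m and y of plate in the frame of bay_home between -0.005 and 0.005 m and z of plate in the frame of bay_home between -0.003 and 0.004 m and angle between the y axis of plate and the y axis of tray, either way round below 0.09 rad and x of scraper in the frame of slot_home between -0.01 and 0.01 m and y of scraper in the frame of slot_home between -0.01 and 0.01 m and z of scraper in the frame of slot_home between -0.003 and 0.004 m and angle between the x axis of scraper and the y axis of tray, either way round below 0.2 rad and angle between scraper's own z axis and vertical below 0.07 rad and value of joint keeper above 1.1 rad and value of joint keeper_press below 0.0025 m and linear speed of each of plate, scraper below 0.02 m/s); the robot touches nothing.
It fails at once if the spray can, tub or disc is moved more than 40 mm (distance of any of spray, tub, disc from where it was at the start of the episode above 0.04 m).
It also fails if it takes over 67 s, if anything falls off the work surface, if the arm or the gripper's body presses on something with over 40 N, if the wrist force passes 120 N, or if a joint passes its speed limit or range.

## Robot

A 6-joint arm with a two-finger parallel gripper is mounted at the origin on the work surface. World frame = base frame: x ahead of the robot, y to its left, z up, the work surface at z = 0. Lengths are in mm, angles in rad, forces in N, time in s.
With the tool pointing down it reaches from about 275 to 775 mm from the base axis. Payload 14.6 kg.
Tool frame: the origin (TCP) lies between the finger pads; the fingertips stand 11 mm ahead of it and the grasp point (between the pads) lies 8 mm behind it; z points along the fingers, y is the line along which they close (so a half turn about z gives the same grasp; the last joint's range is limited). The gripper opens to 85 mm and grips with 20 to 120 N. Pads are 22 mm wide; open, the fingers measure 114 mm over their backs; the gripper's body (76 mm by 85 mm) begins 54 mm behind the grasp point. The pads swing forward as they close: fully open they stand 13 mm farther back than shut.
Start: joints at [1.114, 0.263, -0.048, 1.259, 0, 1.415], TCP at [156.055, 501.273, 242.278] pointing down, gripper open.
Joint ranges: [-2.65, 2.65], [-0.89, 1.7], [-1.18, 1.37], [-2.13, 2.11], [-1.35, 1.29], [-3.14, 3.14]. Speed limits (rad/s): [1.89, 1.89, 2.57, 2.79, 3.14, 3.14].

## Interface

Orientations are given as a unit quaternion [w, x, y, z].
In Python, from station import robot gives the robot as it stands.
- The arm moves only by the tool step_arm, never from a script. Its arguments are lists of equal length, an entry for each row: "travel": the shift along the tool's x, y, z in cm, a list of three; "delta_rot": the turn, a rotation vector about the tool's x, y, z in degrees, a list of three. In form: {"travel": [[tx, ty, tz], ...], "delta_rot": [[wx, wy, wz], ...]}. A call has 1 to 5 rows; each row shifts and turns the commanded pose from where the row before left it, along the tool's axes as they then stand; what a row does not reach is not made up. A row lasts 1/8 s, in which the tool goes at most 62.5 mm and 10.7 degrees, less where a joint would pass 70% of its speed; a pose out of reach is approached as far as the arm can. A call is refused whole if a number of a shift passes 6.25 or a number of a turn 10.7, either way. A call with a gripper value outside its range is refused whole. "grip" is the finger opening in cm, from 0 to 8.54, set as the call begins (left out, the last holds). The fingers move at their own pace and stop on an object; "squeeze" is the grip in N (left out, the last holds). Time passes only in rows, so rows that do not move let the fingers close. It gives the time, the measured TCP pose, the force, the opening and the grip force at its end, in the units of the state.
- robot.observe(): the state, without advancing time (a new reading comes with each control period).
- robot.capture(name): name is "scene" or "side" or "wrist"; returns (picture, depth): 480x640x3 uint8, red, green, blue; 480x640 float32, mm along the optical axis (not along the pixel's ray), 0 where there is no reading.
- robot.camera_model(name): a dict with "fov_y" (degrees; the focal length in pixels is half the picture's height over the tangent of half this angle, whatever the lens; pixels are square), "cx", "cy" (the principal point, pixels), "T" (4x4, takes a point from camera to world coordinates); the wrist camera has in their place "hand_eye" (4x4, takes a point from camera to tool coordinates, whose origin is the TCP and whose axes are the flange's). Camera axes: x right, y down, z forward; pixel columns grow to the right and rows downward; lengths in mm; the calibration is good to about 2 mm. The wrist camera is an equidistant fisheye: a pixel r from the principal point sees the ray r / f radians off the axis. A picture is of the moment at which its call begins: read the wrist's pose just before it. camera_model takes no time and is no camera call.
- robot.finish_job(): hands the job in; it is judged then, once.
Trained networks look in the newest picture that a camera, given by its name, has taken for a name from the list of things; names that differ only in an ending like _2 or _b are one class to them, and where a whole thing is asked for, a point or a joint stands for the part that bears it (a point fixed in the world has none). Each returns a list of dicts, best first, with "score" (0 to 1); they miss things now and then, are a little off and sometimes report something else, mostly with a low value. They report only what shows in the picture. A call takes as long as a camera call. They do not tell look-alikes from the thing itself.
- robot.silhouettes(target, camera): "mask" (480x640 bool, what is visible of it) and "box" ([centre column, centre row, width, height] in pixels, round what is visible of it).
- robot.pinpoint(target, camera): "uv" ([column, row] in pixels: a listed point, or the origin of a listed thing).
The state is a dict: "time_s": time; "joint_positions": joint angles; "qvel": joint speeds; "joint_efforts": joint torques, N m; "tool_pos": TCP position; "orientation": TCP orientation; "contact_force": force on the tool from outside, world axes, zero at the start; "torque": the same for the moment, N m; "gripper_width": opening from 0.0 (shut) to 1.0 (fully open); "gripper_force": force on a finger pad.
Only numpy, scipy, OpenCV 4.12 (cv2) and the standard library are available. Lean on these libraries where they do the work, as an engineer would, in place of code of your own. Each camera call takes 0.05 s, during which the arm holds its last target. There are 200 camera calls.

## Working session

There is one attempt and no reset: what is moved stays moved. The work goes in short steps, Python scripts to look and compute and a tool call to move; the robot and the scene stay as the last step left them, time stands still between calls to the robot, and variables do not carry over. Pictures are saved under pics/ and viewed, at most 11 in all, crops included, and the job is handed in when it is done.

Besides the shell and the picture viewer there is one more tool, called after "Request:" as name(argument=value, ...) on one line, values as JSON. step_arm: Moves the arm, as the interface text tells. Its arguments: {"type":"object","properties":{"travel":{"type":"array"},"delta_rot":{"type":"array"},"grip":{"type":"number"},"squeeze":{"type":"number"}},"required":["travel","delta_rot"]}

```bash
mkdir -p pics; cat > h.py <<'E'
import numpy as np, cv2
from station import robot
from scipy.spatial.transform import Rotation as R
def cam(n):
    m=robot.camera_model(n); f=240/np.tan(np.radians(m['fov_y'])/2); return m,f
def pts(n,uv,z=None,depth=None):
    """world points of pixels, by plane z or by depth (scene/side)"""
    m,f=cam(n); uv=np.atleast_2d(uv).astype(float); T=np.array(m['T'])
    d=np.c_[(uv[:,0]-m['cx'])/f,(uv[:,1]-m['cy'])/f,np.ones(len(uv))]
    w=d@T[:3,:3].T; o=T[:3,3]
    s=(z-o[2])/w[:,2] if depth is None else depth[uv[:,1].astype(int),uv[:,0].astype(int)]
    return o+w*s[:,None]
def save(n,img): cv2.imwrite(f'pics/{n}.png',img[...,::-1])
E
python3 - <<'E'
from h import *
print(robot.observe())
for n in ['scene','side']:
    p,d=robot.capture(n); save(n+'0',p); np.savez(n+'0.npz',p=p,d=d)
    m,f=cam(n); print(n,f,m)
    for t in ['tray','plate','keeper','keeper_grip','scraper','bay_home','slot_home','spray','tub','disc']:
        for r in robot.pinpoint(t,n)[:4]: print(n,t,np.round(r['uv']),round(r['score'],2))
E
```

```text
{'time_s': 0.0, 'joint_positions': array([ 1.11368994e+00,  2.63522103e-01, -4.89462654e-02,  1.25942333e+00,
        3.52750902e-06,  1.41550133e+00]), 'qvel': array([ 0.00051758, -0.00156478,  0.00175372, -0.000802  ,  0.00128893,
       -0.00021901]), 'joint_efforts': array([ 4.70308751e-04, -6.37626243e+01,  3.84560502e+01,  1.39458079e-02,
        4.33515581e-06, -1.99353008e-05]), 'tool_pos': array([155.9339864 , 501.01738531, 241.82210532]), 'orientation': array([-1.66775125e-04,  1.50333573e-01,  9.88635179e-01, -5.21678824e-04]), 'contact_force': array([-0.17792467, -0.64772409, -0.35604874]), 'torque': array([-0.07279615,  0.0160378 ,  0.03476608]), 'gripper_force': 0.0, 'gripper_width': 1.0006815766240036}
scene 611.5397531601714 {'fov_y': 42.8552485134054, 'cx': 321.74302722760973, 'cy': 244.99405556552125, 'T': array([[ 8.79103362e-01,  3.73165420e-01, -2.96521243e-01,
         9.88865974e+02],
       [ 4.76620328e-01, -6.92451758e-01,  5.41612061e-01,
        -7.80961478e+02],
       [-3.21576341e-03, -6.17461036e-01, -7.86594894e-01,
         1.18417981e+03],
       [ 0.00000000e+00,  0.00000000e+00,  0.00000000e+00,
         1.00000000e+00]])}
scene tray [305. 271.] 0.71
scene plate [186. 282.] 0.9
scene plate [256. 293.] 0.86
scene plate [145. 354.] 0.74
scene plate [211. 391.] 0.67Traceback (most recent call last):
  File "<stdin>", line 7, in <module>
ValueError: it knows: bay_home, disc, keeper_grip, plate, scraper, slot_home, spray, tray, tub
```

```bash
python3 - <<'E'
from h import *
for n in ['scene','side']:
    p,d=robot.capture(n); save(n+'0',p); np.savez(n+'0.npz',p=p,d=d)
    m,f=cam(n); 
    if n=='side': print(f,m)
    Z=dict(tray=0,plate=6,keeper_grip=63,scraper=0,bay_home=6,slot_home=6,spray=0,tub=0,disc=0)
    for t in Z:
        for r in robot.pinpoint(t,n)[:5]: print(n,t,np.round(r['uv'],1),round(r['score'],2),np.round(pts(n,r['uv'],Z[t])[0]))
E
```

```text
scene tray [303.8 269.8] 0.84 [541. -52.   0.]
scene tray [352.7 247.4] 0.37 [613.  64.   0.]
scene tray [401.4 317.6] 0.26 [799. -63.   0.]
scene plate [258.1 292.2] 0.7 [ 481. -161.    6.]
scene plate [185.7 284. ] 0.64 [ 320. -222.    6.]
scene plate [210.2 394.6] 0.64 [ 529. -422.    6.]
scene plate [142.5 353.9] 0.62 [ 347. -414.    6.]
scene keeper_grip [318.3 264.8] 0.92 [587. -63.  63.]
scene scraper [355.2 157.6] 0.93 [477. 349.   0.]
scene bay_home [308.3 239.9] 0.69 [508.  29.   6.]
scene slot_home [356.3 247. ] 0.92 [622.  65.   6.]
scene spray [442.4 191. ] 0.87 [737. 345.   0.]
scene tub [440.6 252.8] 0.61 [809. 150.   0.]
scene disc [400.8 318.8] 0.69 [799. -67.   0.]
616.6147576602258 {'fov_y': 42.53415977501605, 'cx': 316.00727850196523, 'cy': 245.1265906077449, 'T': array([[ 7.20223244e-01, -4.85332221e-01,  4.95712733e-01,
        -2.08780645e+02],
       [-6.93651729e-01, -4.92241554e-01,  5.25875966e-01,
        -8.66744954e+02],
       [-1.12141444e-02, -7.22600089e-01, -6.91175343e-01,
         1.14182266e+03],
       [ 0.00000000e+00,  0.00000000e+00,  0.00000000e+00,
         1.00000000e+00]])}
side tray [312.7 266.1] 0.73 [550. -49.   0.]
side plate [360.7 403.7] 0.89 [ 339. -415.    6.]
side plate [325.5 305.8] 0.81 [ 475. -171.    6.]
side plate [421.3 357.7] 0.81 [ 521. -430.    6.]
side plate [292.5 358.2] 0.65 [ 314. -229.    6.]
side keeper_grip [325.9 241.7] 0.75 [592. -55.  63.]
side scraper [202.8 208.5] 0.83 [484. 339.   0.]
side scraper [326.4 189.2] 0.23 [798. 153.   0.]
side bay_home [276.2 258.9] 0.89 [496.  33.   6.]
side spray [266.5 170.1] 0.79 [733. 349.   0.]
side tub [329.6 190.8] 0.8 [800. 141.   0.]
side tub [326.2 241.5] 0.64 [640.  -7.   0.]
side disc [379.9 225.2] 0.66 [791. -65.   0.]
```

View pics/scene0.png

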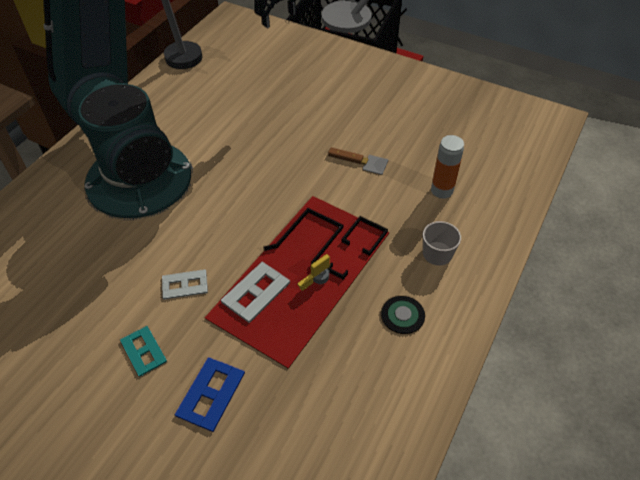

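Candidates for the plate in the scene picture:
- light grey one on the tray, about (258,292): larger, chosen
- small light one on the bench, (186,284)
- turquoise, (143,354)
- blue, (210,394)

The scraper is at (357,160) and the yellow keeper at (318,270). Next I fit the poses and check with a close crop.

```bash
python3 - <<'E'
from h import *
def rect(P):
    (c,s,a)=cv2.minAreaRect(P[:,:2].astype(np.float32)); return np.round(c,1),np.round(s,1),round(a,2)
for n in ['scene','side']:
    z=np.load(n+'0.npz'); p,d=z['p'],z['d']; hsv=cv2.cvtColor(p,cv2.COLOR_RGB2HSV)
    red=((hsv[...,0]<6)|(hsv[...,0]>174))&(hsv[...,1]>180)&(hsv[...,2]>70)
    k,l,st,_=cv2.connectedComponentsWithStats(red.astype(np.uint8)); i=1+st[1:,4].argmax()
    v,u=np.nonzero(l==i); P=pts(n,np.c_[u,v],6); print(n,'tray',len(u),rect(P))
    robot.capture(n)
    for t,zz in [('plate',16),('scraper',0),('keeper_grip',63)]:
        for r in robot.silhouettes(t,n)[:4]:
            v,u=np.nonzero(r['mask']); P=pts(n,np.c_[u,v],zz)
            hs=hsv[v,u].mean(0).round()
            print(n,t,round(r['score'],2),np.round(r['box']),rect(P),hs)
z=np.load('scene0.npz')['p']
a=cv2.resize(z[185:375,200:400],None,fx=3,fy=3,interpolation=cv2.INTER_CUBIC); save('crop1',a)
E
```

```text
scene tray 10376 (array([542. , -65.9]), array([440. , 228.3]), 85.61)
scene plate 0.96 [143. 350.  43.  47.] (array([ 345.7, -409.1]), array([ 64.1, 105.3]), 62.96) [ 86. 169. 105.]
scene plate 0.89 [255. 291.  72.  60.] (array([ 477.4, -165.2]), array([144. ,  91.3]), 79.84) [ 55.  11. 145.]
scene plate 0.74 [188. 282.  48.  28.] (array([ 322. , -227.3]), array([102. ,  68.5]), 38.41) [ 54.  13. 141.]
scene plate 0.7 [210. 393.  71.  75.] (array([ 528.7, -421.4]), array([ 95.6, 144.3]), 7.67) [107. 183. 112.]
scene scraper 0.81 [357. 158.  58.  26.] (array([479.4, 346.4]), array([171.3,  63.6]), 8.16) [18. 88. 97.]
scene scraper 0.72 [316. 272.  34.  36.] (array([562.3, -42. ]), array([115.3,  35.3]), 77.56) [ 23. 183. 105.]
scene keeper_grip 0.94 [312. 275.  35.  38.] (array([585.6, -84.9]), array([107.6,  30.6]), 81.21) [ 23. 183. 102.]
side tray 7805 (array([537. , -69.3]), array([438.6, 227.1]), 85.53)
side plate 0.9 [420. 357.  71.  60.] (array([ 517.7, -426.1]), array([ 92.2, 141.4]), 6.08) [109. 182. 118.]
side plate 0.88 [290. 356.  35.  39.] (array([ 308.8, -232.3]), array([105.4,  63.4]), 39.14) [ 61.  13. 148.]
side plate 0.78 [360. 405.  56.  33.] (array([ 333.7, -414. ]), array([ 67.6, 104.8]), 61.54) [ 85. 155. 111.]
side plate 0.64 [324. 306.  60.  51.] (array([ 473. , -170.5]), array([148.4,  96. ]), 80.35) [ 55.  19. 142.]
side scraper 0.82 [204. 207.  48.  32.] (array([485.6, 337.5]), array([163.7,  63.9]), 10.09) [25. 84. 98.]
side keeper_grip 0.7 [328. 252.  14.  36.] (array([565.5, -90.4]), array([128.8,  25.1]), 63.95) [ 24. 168. 119.]
```

View pics/crop1.png

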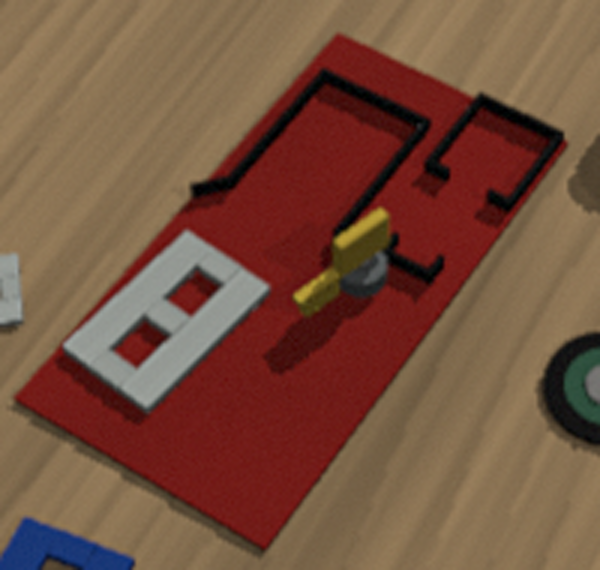

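The crop shows the chosen plate as light grey with two slots, its centre near crop (167,318) and flat on the red floor; the keeper is at crop (350,255). That confirms the choice.

```bash
cat >> h.py <<'E'
def go(pos,yaw,verbose=True):
    """print cm travel (tool axes) and tool-z degrees to reach pos with tool y at world yaw deg, tool down.
    travel is in the tool axes as they now stand"""
    s=robot.observe(); Q=R.from_quat(s['orientation'],scalar_first=True)
    M=Q.as_matrix(); cy=np.degrees(np.arctan2(M[1,1],M[0,1]))
    d=M.T@(np.array(pos)-s['tool_pos'])/10; dz=-((yaw-cy+90)%180-90)
    print('t',s['time_s'],'at',s['tool_pos'].round(1),'yaw',round(cy,2),'tilt',np.degrees(np.arccos(-M[2,2])).round(2),'F',s['contact_force'].round(1),'w',round(s['gripper_width'],3))
    n=max(1,np.ceil(abs(dz)/10.7),np.ceil(np.linalg.norm(d)/6.2)); print('  tool travel cm',d.round(2),'rotz',round(dz,2),'rows',n,'alt rotz',round(dz-180*np.sign(dz),1))
    # equal rows that rotate dz/n each: per-row travel in the turning tool frame
    w=M@d; rows=[]
    for i in range(int(n)):
        Mi=(Q*R.from_rotvec([0,0,np.radians(dz/n*i)])).as_matrix(); rows.append((Mi.T@w/n).round(2).tolist())
    print('  rows',rows,'rot each',round(dz/n,2))
def wproj(P):
    m,f=cam('wrist'); s=robot.observe(); M=R.from_quat(s['orientation'],scalar_first=True).as_matrix()
    t=(np.atleast_2d(P)-s['tool_pos'])@M; H=np.array(m['hand_eye']); c=(t-H[:3,3])@H[:3,:3]
    th=np.arctan2(np.hypot(c[:,0],c[:,1]),c[:,2]); ph=np.arctan2(c[:,1],c[:,0])
    return np.c_[m['cx']+f*th*np.cos(ph),m['cy']+f*th*np.sin(ph)]
def wpts(uv,z,s=None):
    m,f=cam('wrist'); s=s or robot.observe(); M=R.from_quat(s['orientation'],scalar_first=True).as_matrix()
    uv=np.atleast_2d(uv).astype(float)-[m['cx'],m['cy']]; r=np.hypot(*uv.T); th=r/f; r=np.maximum(r,1e-9)
    c=np.c_[np.sin(th)*uv[:,0]/r,np.sin(th)*uv[:,1]/r,np.cos(th)]
    H=np.array(m['hand_eye']); w=c@H[:3,:3].T@M.T; o=M@H[:3,3]+s['tool_pos']
    z=np.broadcast_to(z,len(w)); return o+w*((z-o[2])/w[:,2])[:,None]
E
python3 - <<'E'
from h import *
print(robot.camera_model('wrist')); go([448,338,210],99)
E
```

```text
{'fov_y': 65.70646984690485, 'cx': 323.23849287560233, 'cy': 243.23098396786065, 'hand_eye': array([[ 2.60762953e-04, -9.63929217e-01, -2.66158592e-01,
         6.84086071e+01],
       [ 9.99999745e-01,  4.28496372e-04, -5.72129888e-04,
        -1.45854702e+00],
       [ 6.65540706e-04, -2.66158375e-01,  9.63929083e-01,
        -1.30224186e+02],
       [ 0.00000000e+00,  0.00000000e+00,  0.00000000e+00,
         1.00000000e+00]])}
t 1.55 at [156.1 501.3 242.3] yaw 72.71 tilt 0.0 F [-0.4  0.2 -0.5] w 1.0
  tool travel cm [-32.73  -6.91   3.23] rotz -26.29 rows 6.0 alt rotz 153.7
  rows [[-5.45, -1.15, 0.54], [-5.35, -1.57, 0.54], [-5.22, -1.97, 0.54], [-5.05, -2.36, 0.54], [-4.85, -2.74, 0.54], [-4.63, -3.1, 0.54]] rot each -4.38
```

Request:
step_arm(travel=[[-5.45, -1.15, 0.54], [-5.35, -1.57, 0.54], [-5.22, -1.97, 0.54], [-5.05, -2.36, 0.54], [-4.85, -2.74, 0.54]], delta_rot=[[0, 0, -4.4], [0, 0, -4.4], [0, 0, -4.4], [0, 0, -4.4], [0, 0, -4.4]])

```text
time_s: 2.17
tool_pos: [400.9, 364.3, 215.2]
orientation: [0.0, -0.042, 0.999, 0.0]
contact_force: [0.6, 0.6, 0.4]
gripper_width: 0.995
gripper_force: 0.0
```

Request:
step_arm(travel=[[-4.63, -3.1, 0.54], [0, 0, 0]], delta_rot=[[0, 0, -4.4], [0, 0, 0]])

```text
time_s: 2.42
tool_pos: [450.7, 336.4, 209.0]
orientation: [-0.0, -0.078, 0.997, -0.0]
contact_force: [-1.1, 0.1, -0.4]
gripper_width: 0.999
gripper_force: 0.0
```

```bash
python3 - <<'E'
from h import *
s=robot.observe(); p,d=robot.capture('wrist'); save('w1',p); np.savez('w1.npz',p=p,d=d,s=s)
for r in robot.pinpoint('scraper','wrist'): print(r['uv'],r['score'],wpts(r['uv'],0,s))
for r in robot.silhouettes('scraper','wrist')[:1]:
    v,u=np.nonzero(r['mask']); print(r['box'],r['score'])
    P=wpts(np.c_[u,v],4,s)
    hsv=cv2.cvtColor(p,cv2.COLOR_RGB2HSV)[v,u]; h=hsv[:,1]>110
    for nm,k,z in [('handle',h,16),('blade',~h,4),('all',h|~h,8)]:
        Q=wpts(np.c_[u,v][k],z,s)[:,:2].astype(np.float32); print(nm,k.sum(),cv2.minAreaRect(Q),Q.mean(0))
print(robot.pinpoint('tray','wrist')); go([448,338,60],99)
E
```

```text
[326.6, 248.9] 0.77 [[480.14357846 343.09859556   0.        ]]
[323.6, 246.8, 62.6, 166.1] 0.91
handle 3348 ((467.2803649902344, 340.1455078125), (137.07598876953125, 36.70556640625), 16.510229110717773) [452.07248 335.3653 ]
blade 3024 ((482.4852600097656, 342.19061279296875), (164.7134246826172, 60.729835510253906), 7.299753665924072) [535.41736 348.2196 ]
all 6372 ((481.2589111328125, 341.9794921875), (162.82241821289062, 60.00529861450195), 7.299707412719727) [491.66205 341.46994]
[{'uv': [7.1, 246.6], 'score': 0.64}]
t 2.625 at [447.3 338.7 210.1] yaw 99.13 tilt 0.01 F [-0.  -0.  -0.6] w 1.0
  tool travel cm [-0.05 -0.09 15.01] rotz 0.13 rows 3.0 alt rotz -179.9
  rows [[-0.02, -0.03, 5.0], [-0.02, -0.03, 5.0], [-0.02, -0.03, 5.0]] rot each 0.04
```

View pics/w1.png

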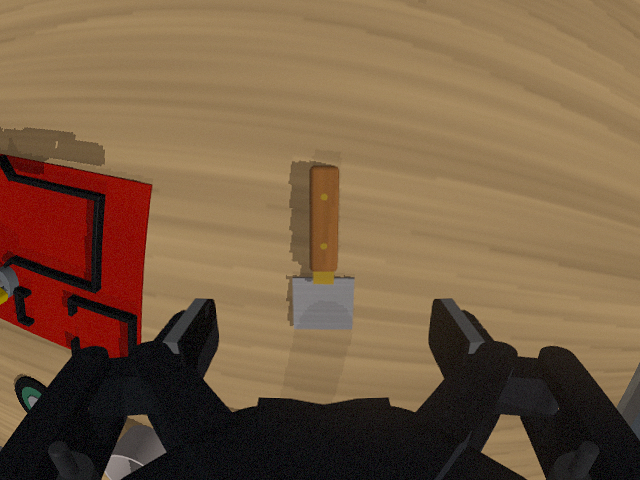

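The wrist view shows the scraper at column 324, its handle at rows 166–272 and its blade down to row 328. That puts its origin at about (480.5, 342) with yaw 7.3°, so I descend on the handle centre.

Request:
step_arm(travel=[[0, -0.1, 5.5], [0, 0, 5.5], [0, 0, 4.0], [0, 0, 3.0], [0, 0, 1.5]], delta_rot=[[0, 0, 1.8], [0, 0, 0], [0, 0, 0], [0, 0, 0], [0, 0, 0]], grip=5.0, squeeze=40)

```text
time_s: 3.25
tool_pos: [446.9, 337.7, 13.9]
orientation: [-0.001, -0.064, 0.998, -0.0]
contact_force: [0.9, -0.1, 1.6]
gripper_width: 0.586
gripper_force: 0.0
```

Request:
step_arm(travel=[[0, 0, 0], [0, 0, 0], [0, 0, 0], [0, 0, 0]], delta_rot=[[0, 0, 0], [0, 0, 0], [0, 0, 0], [0, 0, 0]], grip=1.5)

```text
time_s: 3.75
tool_pos: [448.7, 337.6, 15.7]
orientation: [0.001, -0.064, 0.998, 0.0]
contact_force: [-1.8, 0.5, 7.5]
gripper_width: 0.29
gripper_force: 40.5
```

Request:
step_arm(travel=[[0, 0, -3], [0, 0, -5], [0, 0, -5], [0, 0, 0]], delta_rot=[[0, 0, 0], [0, 0, 0], [0, 0, 0], [0, 0, 0]])

```text
time_s: 4.25
tool_pos: [449.9, 338.2, 148.5]
orientation: [0.003, -0.064, 0.998, 0.001]
contact_force: [0.4, 0.3, -1.0]
gripper_width: 0.287
gripper_force: 39.7
```

```bash
python3 - <<'E'
from h import *
th=np.radians(-4.4); c,s_=np.cos(th),np.sin(th); o=np.array([543.4,-55.9]); Rt=np.array([[c,-s_],[s_,c]])
tgt=o+Rt@[68,114-33]; print('handle target',tgt)
go([*tgt,150],175.6)
E
```

```text
handle target [617.41382843  19.64437902]
t 4.25 at [449.9 338.2 148.5] yaw 97.3 tilt 0.37 F [ 0.4  0.3 -1. ] w 0.287
  tool travel cm [-12.57 -33.72  -0.15] rotz -78.3 rows 8.0 alt rotz 101.7
  rows [[-1.57, -4.22, -0.02], [-0.83, -4.42, -0.02], [-0.07, -4.5, -0.02], [0.7, -4.44, -0.02], [1.44, -4.26, -0.02], [2.15, -3.95, -0.02], [2.79, -3.53, -0.02], [3.35, -3.01, -0.02]] rot each -9.79
```

Request:
step_arm(travel=[[-1.57, -4.22, 0], [-0.83, -4.42, 0], [-0.07, -4.5, 0], [0.7, -4.44, 0], [1.44, -4.26, 0]], delta_rot=[[0, 0, -9.8], [0, 0, -9.8], [0, 0, -9.8], [0, 0, -9.8], [0, 0, -9.8]])

```text
time_s: 4.88
tool_pos: [553.1, 136.8, 143.9]
orientation: [-0.001, -0.474, 0.88, 0.0]
contact_force: [0.8, -1.0, -0.1]
gripper_width: 0.29
gripper_force: 39.7
```

Request:
step_arm(travel=[[2.15, -3.95, 0], [2.79, -3.53, 0], [3.35, -3.01, 0], [0, 0, 0]], delta_rot=[[0, 0, -9.8], [0, 0, -9.8], [0, 0, -9.7], [0, 0, 0]])

```text
time_s: 5.38
tool_pos: [616.7, 16.2, 143.4]
orientation: [-0.0, -0.679, 0.734, 0.0]
contact_force: [-1.0, 0.5, -1.5]
gripper_width: 0.291
gripper_force: 39.8
```

```bash
python3 - <<'E'
from h import *
s=robot.observe(); p,d=robot.capture('wrist'); np.savez('w2.npz',p=p,d=d,s=s)
th=np.radians(-4.4); c,s_=np.cos(th),np.sin(th); o=np.array([543.4,-55.9]); Rt=np.array([[c,-s_],[s_,c]])
q=p.copy()
def draw(xy,z):
    W=o+np.array(xy,float)@Rt.T; uv=wproj(np.c_[W,np.full(len(W),z)])
    cv2.polylines(q,[uv.round().astype(np.int32)],False,(0,255,0),1)
draw([[-118,-233],[-118,209],[112,209],[112,-233]],6)
draw([[-93,20],[-93,152],[3,152],[3,20]],20); 
draw([[50,44],[50,28],[86,28],[86,44]],20); draw([[50,116],[50,122],[33,122],[33,200],[103,200],[103,122],[86,122],[86,116]],20)
save('w2',q)
for t,z in [('slot_home',6),('bay_home',6),('keeper_grip',63),('tray',0),('scraper',134)]:
    for r in robot.pinpoint(t,'wrist')[:2]: print(t,np.round(r['uv']),r['score'],wpts(r['uv'],z,s).round(1))
go([617.4,19.6,60],175.6)
E
```

```text
bay_home [466. 242.] 0.61 [[503.7  29.5   6. ]]
keeper_grip [366. 133.] 0.84 [[585.5 -56.5  63. ]]
keeper_grip [323. 368.] 0.75 [[621.1  93.1  63. ]]
tray [414. 134.] 0.65 [[542.5 -55.3   0. ]]
scraper [327. 371.] 0.58 [[616.   46.1 134. ]]
t 5.675 at [615.5  19.7 144.8] yaw 175.63 tilt 0.01 F [ 0.3  0.9 -1.2] w 0.291
  tool travel cm [ 0.   -0.19  8.48] rotz 0.03 rows 2.0 alt rotz -180.0
  rows [[0.0, -0.1, 4.24], [0.0, -0.1, 4.24]] rot each 0.01
```

View pics/w2.png

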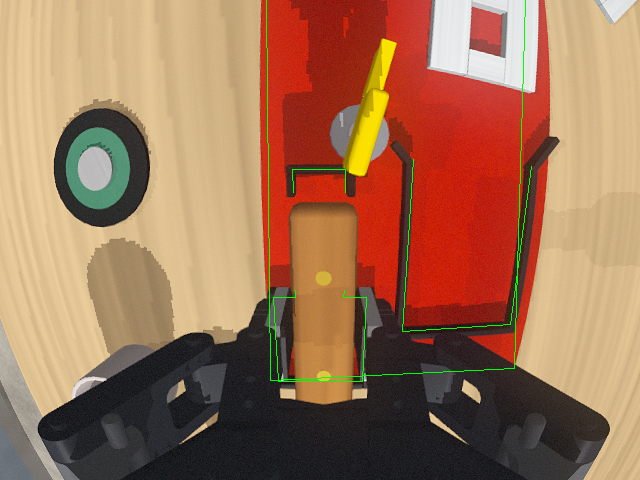

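```bash
python3 - <<'E'
from h import *
z=np.load('w2.npz',allow_pickle=True); p=z['p'];d=z['d']; s=z['s'].item()
print('handle end',wpts([[324,204],[291,230],[357,230]],145,s).round(1), s['tool_pos'])
# depth check
print(d[230,324], d[204:215:3,324], d[300,440])
o=np.array([542.6,-55.3]);th=np.radians(-4.4); c,s_=np.cos(th),np.sin(th); Rt=np.array([[c,-s_],[s_,c]])
# rectified top view at z=20, tray frame; 2px/mm
X,Y=np.meshgrid(np.arange(-130,120,.5),np.arange(170,-20,-.5)); W=o+np.c_[X.ravel(),Y.ravel()]@Rt.T
m,f=cam('wrist'); M=R.from_quat(s['orientation'],scalar_first=True).as_matrix(); H=np.array(m['hand_eye'])
t=(np.c_[W,np.full(len(W),20.)]-s['tool_pos'])@M; q=(t-H[:3,3])@H[:3,:3]
a=np.arctan2(np.hypot(q[:,0],q[:,1]),q[:,2]); b=np.arctan2(q[:,1],q[:,0])
mx=(m['cx']+f*a*np.cos(b)).reshape(X.shape).astype(np.float32); my=(m['cy']+f*a*np.sin(b)).reshape(X.shape).astype(np.float32)
im=cv2.remap(p,mx,my,cv2.INTER_LINEAR)
for x in [-93,3,50,86]: im[:, int((x+130)*2)][::6]=[0,255,0]
for y in [152,28,0,20]: im[int((170-y)*2)][::6]=[0,255,0]
save('top',cv2.resize(im,None,fx=1.5,fy=1.5))
E
```

```text
handle end [[611.4 -30.9 145. ]
 [623.9 -22.5 145. ]
 [600.4 -20.7 145. ]] [616.67807769  16.23178464 143.41265078]
134.81137 [139.17787 134.52315 133.7645  134.36395] 292.31387
```

View pics/top.png

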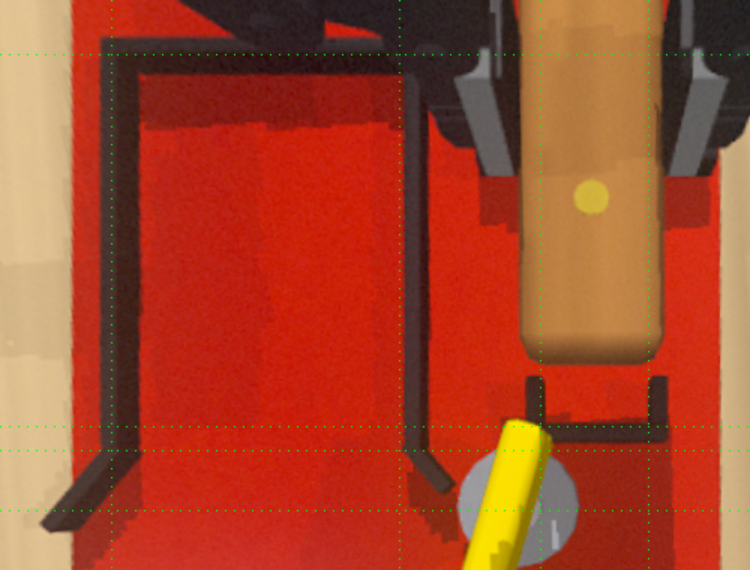

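The rectified top view matches the tray model within about 2 mm: bay walls at crop columns 120 and 405, compartment end wall at row 424. I take the tray origin as about (543.8, -55.4) and place the scraper.

Request:
step_arm(travel=[[0, -0.27, 4.0], [0, 0, 4.0], [0, 0, 2.0]], delta_rot=[[0, 0, 0], [0, 0, 0], [0, 0, 0]])

```text
time_s: 6.05
tool_pos: [617.4, 19.6, 43.0]
orientation: [-0.001, -0.68, 0.733, 0.001]
contact_force: [0.5, 0.3, -0.6]
gripper_width: 0.292
gripper_force: 39.7
```

Request:
step_arm(travel=[[0, 0, 1.0], [0, 0, 0.8], [0, 0, 0.3], [0, 0, 0]], delta_rot=[[0, 0, 0], [0, 0, 0], [0, 0, 0], [0, 0, 0]])

```text
time_s: 6.55
tool_pos: [618.9, 18.7, 24.2]
orientation: [0.0, -0.68, 0.734, -0.0]
contact_force: [-0.9, 0.3, -2.0]
gripper_width: 0.291
gripper_force: 39.7
```

```bash
python3 - <<'E'
from h import *
go([618,20,22],175.6)
E
```

```text
t 6.55 at [618.9  18.7  24.2] yaw 175.61 tilt 0.03 F [-0.9  0.3 -2. ] w 0.291
  tool travel cm [-0.13  0.1   0.22] rotz 0.01 rows 1 alt rotz -180.0
  rows [[-0.13, 0.1, 0.22]] rot each 0.01
```

Request:
step_arm(travel=[[-0.1, 0.05, 0.25], [0, 0, 0], [0, 0, 0]], delta_rot=[[0, 0, 0], [0, 0, 0], [0, 0, 0]])

```text
time_s: 6.92
tool_pos: [618.6, 19.7, 21.8]
orientation: [0.0, -0.679, 0.734, -0.0]
contact_force: [0.2, 0.4, 4.8]
gripper_width: 0.292
gripper_force: 40.3
```

Request:
step_arm(travel=[[0, 0, 0], [0, 0, 0], [0, 0, 0], [0, 0, -1.5], [0, 0, -4]], delta_rot=[[0, 0, 0], [0, 0, 0], [0, 0, 0], [0, 0, 0], [0, 0, 0]], grip=4.6)

```text
time_s: 7.55
tool_pos: [617.3, 19.8, 76.5]
orientation: [-0.001, -0.679, 0.734, 0.001]
contact_force: [1.0, -0.4, -0.5]
gripper_width: 0.54
gripper_force: 0.0
```

Request:
step_arm(travel=[[0, 0, -6], [0, 0, -6], [0, 0, 0]], delta_rot=[[0, 0, 0], [0, 0, 0], [0, 0, 0]])

```text
time_s: 7.92
tool_pos: [620.0, 19.5, 202.1]
orientation: [0.003, -0.68, 0.734, -0.003]
contact_force: [-0.1, 0.3, -0.1]
gripper_width: 0.543
gripper_force: 0.0
```

```bash
cat >> h.py <<'E'
O=np.array([543.8,-55.4]); TH=np.radians(-4.4); RT=np.array([[np.cos(TH),-np.sin(TH)],[np.sin(TH),np.cos(TH)]])
tw=lambda xy:O+RT@np.array(xy,float)
wt=lambda P:(np.atleast_2d(P)[:,:2]-O)@RT
E
python3 - <<'E'
from h import *
s=robot.observe(); p,d=robot.capture('wrist'); save('w3',p); np.savez('w3.npz',p=p,d=d,s=s)
for t,z in [('scraper',6),('plate',6),('bay_home',6),('slot_home',6),('keeper_grip',63)]:
    for r in robot.pinpoint(t,'wrist')[:2]: P=wpts(r['uv'],z,s);print(t,np.round(r['uv']),r['score'],P.round(1),wt(P).round(1))
for cam_ in ['scene','side']:
    robot.capture(cam_)
    for r in robot.silhouettes('scraper',cam_)[:2]:
        v,u=np.nonzero(r['mask']); P=wt(pts(cam_,np.c_[u,v],10)); print(cam_,r['score'],cv2.minAreaRect(P.astype(np.float32)))
    for r in robot.pinpoint('scraper',cam_)[:2]: P=pts(cam_,r['uv'],6);print(r['score'],wt(P).round(1))
pc=np.array([475,-167.5]); go([*pc,150],80)
E
```

```text
plate [464.  18.] 0.63 [[ 476.6 -163.2    6. ]] [[ -58.8 -112.6]]
bay_home [448. 224.] 0.65 [[504.3  31.3   6. ]] [[-46.   83.4]]
slot_home [325. 256.] 0.88 [[620.8  53.    6. ]] [[ 68.5 114. ]]
keeper_grip [363. 126.] 0.57 [[584.9 -59.5  63. ]] [[41.3 -0.9]]
scene 0.57 ((67.4109115600586, 119.4729232788086), (61.83746337890625, 165.58218383789062), 0.2044268399477005)
0.58 [[ 57.9 119.7]]
side 0.96 ((66.26457214355469, 120.34156799316406), (147.92640686035156, 57.68912124633789), 89.1136474609375)
side 0.34 ((-4.307640075683594, -14.201583862304688), (238.1169891357422, 453.1222839355469), 0.16813096404075623)
0.57 [[ 69.1 115.7]]
t 8.525 at [618.1  19.7 196.1] yaw 175.61 tilt 0.03 F [0.2 0.6 0.6] w 0.536
  tool travel cm [19.76 12.84  4.62] rotz -84.39 rows 8.0 alt rotz 95.6
  rows [[2.47, 1.6, 0.58], [2.13, 2.03, 0.58], [1.73, 2.39, 0.58], [1.26, 2.66, 0.58], [0.75, 2.85, 0.58], [0.22, 2.94, 0.58], [-0.32, 2.93, 0.58], [-0.85, 2.82, 0.58]] rot each -10.55
```

View pics/w3.png

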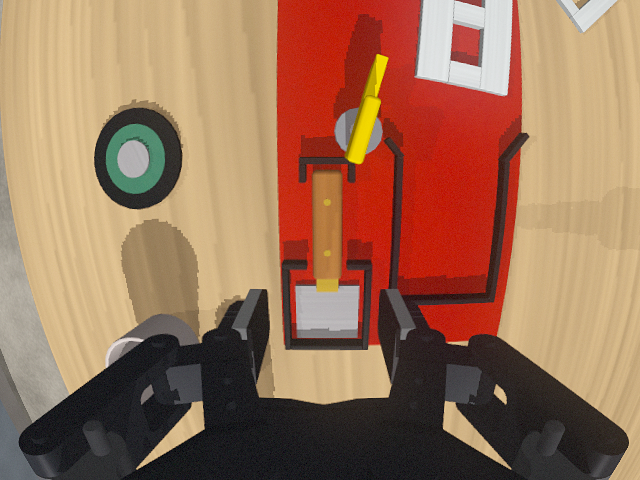

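The wrist view shows the scraper seated: handle at rows 172–280, blade inside its box at columns 297–360 and rows 285–338. Next is the plate.

```bash
cat >> h.py <<'E'
def go2(pos,dz,n):
    s=robot.observe(); Q=R.from_quat(s['orientation'],scalar_first=True); w=np.array(pos)-s['tool_pos']
    print([ (( Q*R.from_rotvec([0,0,np.radians(dz/n*i)])).as_matrix().T@w/n/10).round(2).tolist() for i in range(n)],'rot',round(dz/n,2))
E
python3 - <<'E'
from h import *
go2([475,-167,150],95.6,9)
E
```

```text
[[2.19, 1.43, 0.51], [2.42, 1.0, 0.51], [2.56, 0.54, 0.51], [2.61, 0.06, 0.51], [2.58, -0.43, 0.51], [2.46, -0.9, 0.51], [2.25, -1.33, 0.51], [1.96, -1.72, 0.51], [1.61, -2.06, 0.51]] rot 10.62
```

Request:
step_arm(travel=[[2.19, 1.43, 0.5], [2.42, 1.0, 0.5], [2.56, 0.54, 0.5], [2.61, 0.06, 0.5], [2.58, -0.43, 0.5]], delta_rot=[[0, 0, 10.6], [0, 0, 10.6], [0, 0, 10.6], [0, 0, 10.6], [0, 0, 10.6]])

```text
time_s: 9.15
tool_pos: [538.1, -84.7, 171.2]
orientation: [0.0, -0.278, 0.961, -0.0]
contact_force: [-0.1, 0.0, -0.2]
gripper_width: 0.539
gripper_force: 0.0
```

Request:
step_arm(travel=[[2.46, -0.9, 0.5], [2.25, -1.33, 0.5], [1.96, -1.72, 0.5], [1.61, -2.06, 0.5], [0, 0, 0]], delta_rot=[[0, 0, 10.6], [0, 0, 10.6], [0, 0, 10.6], [0, 0, 10.6], [0, 0, 0]], grip=4.2)

```text
time_s: 9.78
tool_pos: [474.5, -168.1, 151.2]
orientation: [-0.0, 0.087, 0.996, 0.0]
contact_force: [0.8, 0.1, -0.3]
gripper_width: 0.491
gripper_force: 0.0
```

Request:
step_arm(travel=[[0, 0, 0], [0, 0, 0]], delta_rot=[[0, 0, 0], [0, 0, 0]])

```text
time_s: 10.02
tool_pos: [475.8, -166.8, 151.5]
orientation: [0.0, 0.084, 0.996, -0.0]
contact_force: [-0.6, -0.3, -0.3]
gripper_width: 0.49
gripper_force: 0.0
```

```bash
python3 - <<'E'
from h import *
s=robot.observe(); p,d=robot.capture('wrist'); save('w4',p); np.savez('w4.npz',p=p,d=d,s=s)
hsv=cv2.cvtColor(p,cv2.COLOR_RGB2HSV)
for r in robot.silhouettes('plate','wrist')[:2]:
    v,u=np.nonzero(r['mask']); P=wpts(np.c_[u,v],16,s); print(r['score'],r['box'],cv2.minAreaRect(P[:,:2].astype(np.float32)))
for r in robot.pinpoint('plate','wrist')[:2]: print(r['score'],r['uv'],wpts(r['uv'],6,s))
# slot holes: red inside the plate hull
print(s['tool_pos']); go([475,-167,60],80)
E
```

```text
0.9 [86.9, 318.8, 126.8, 102.3] ((520.807861328125, -409.852783203125), (87.01177215576172, 143.5437469482422), 6.048623561859131)
0.77 [45.8, 138.4, 66.2, 118.7] ((343.20306396484375, -396.1463317871094), (68.23561096191406, 100.114013671875), 62.26114273071289)
0.72 [85.4, 319.7] [[ 520.54484646 -411.74842051    6.        ]]
0.72 [46.3, 132.8] [[ 339.98047783 -397.43711932    6.        ]]
[ 475.78494255 -166.81886165  151.50399406]
t 10.175 at [ 475.6 -166.9  151.4] yaw 80.29 tilt 0.0 F [ 0.  -0.6 -0.5] w 0.493
  tool travel cm [ 0.06 -0.02  9.14] rotz 0.29 rows 2.0 alt rotz -179.7
  rows [[0.03, -0.01, 4.57], [0.03, -0.01, 4.57]] rot each 0.15
```

View pics/w4.png

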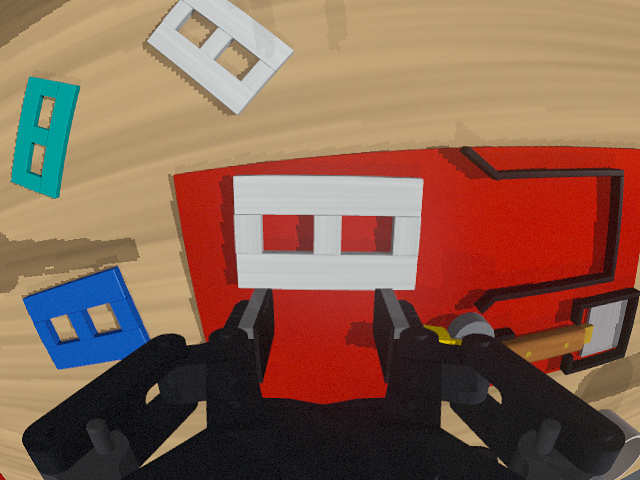

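The wrist view shows the plate with corners at (234,177), (423,179), (416,290) and (239,288), and its web at columns 314–341, rows 215–254.

```bash
python3 - <<'E'
from h import *
z=np.load('w4.npz',allow_pickle=True); p=z['p']; s=z['s'].item(); hsv=cv2.cvtColor(p,cv2.COLOR_RGB2HSV)
m=((hsv[...,1]<50)&(hsv[...,2]>120)).astype(np.uint8); k,l,st,_=cv2.connectedComponentsWithStats(m); i=l[195,327]
v,u=np.nonzero(l==i); print(st[i]); r=cv2.minAreaRect(wpts(np.c_[u,v],16,s)[:,:2].astype(np.float32)); print(r,wt(r[0]))
c=wpts([[314,215],[341,215],[341,254],[314,254]],16,s); print('web',c.mean(0))
C=wpts([[234,177],[423,179],[416,290],[239,288]],16,s); print(C.mean(0)[:2])
e=(C[1]+C[2]-C[0]-C[3])[:2]; print('yaw',np.degrees(np.arctan2(e[1],e[0])))
go([*r[0],30],80)
E
```

```text
[  233   175   190   115 16911]
((474.0558166503906, -165.2979736328125), (139.455322265625, 87.436279296875), 79.67887878417969) [[ -61.10736423 -114.92478304]]
web [ 474.40059018 -164.87854261   16.        ]
[ 474.99065587 -164.33156292]
yaw 79.72793162223837
t 10.175 at [ 475.6 -166.9  151.4] yaw 80.29 tilt 0.0 F [ 0.  -0.6 -0.5] w 0.493
  tool travel cm [ 0.18  0.13 12.14] rotz 0.29 rows 2.0 alt rotz -179.7
  rows [[0.09, 0.06, 6.07], [0.09, 0.06, 6.07]] rot each 0.15
```

Request:
step_arm(travel=[[0.16, 0.16, 5], [0, 0, 4], [0, 0, 2], [0, 0, 1.1], [0, 0, 0.7]], delta_rot=[[0, 0, 0.5], [0, 0, 0], [0, 0, 0], [0, 0, 0], [0, 0, 0]])

```text
time_s: 10.8
tool_pos: [474.3, -165.4, 23.3]
orientation: [0.0, 0.089, 0.996, -0.0]
contact_force: [0.6, -1.0, -0.4]
gripper_width: 0.492
gripper_force: 0.0
```

Request:
step_arm(travel=[[0, 0, 0], [0, 0, 0], [0, 0, 0], [0, 0, 0]], delta_rot=[[0, 0, 0], [0, 0, 0], [0, 0, 0], [0, 0, 0]], grip=1.0)

```text
time_s: 11.3
tool_pos: [474.3, -165.6, 23.9]
orientation: [0.0, 0.09, 0.996, -0.0]
contact_force: [-1.0, 2.0, 6.3]
gripper_width: 0.209
gripper_force: 40.0
```

```bash
python3 - <<'E'
from h import *
s=robot.observe(); print(s['gripper_force'],s['gripper_width'],s['tool_pos'],wt(s['tool_pos']))
go([*tw([-45,0]),s['tool_pos'][2]],85.6); go([*tw([-45,-20]),s['tool_pos'][2]],85.6)
E
```

```text
40.03302812576294 0.20941074676093757 [ 474.33437752 -165.57219644   23.92061615] [[ -60.80858624 -115.17682673]]
t 11.3 at [ 474.3 -165.6   23.9] yaw 79.71 tilt 0.06 F [-1.   2.   6.3] w 0.209
  tool travel cm [-0.39 11.62 -0.  ] rotz -5.89 rows 2.0 alt rotz 174.1
  rows [[-0.2, 5.81, -0.0], [-0.49, 5.79, -0.0]] rot each -2.95
t 11.3 at [ 474.3 -165.6   23.9] yaw 79.71 tilt 0.06 F [-1.   2.   6.3] w 0.209
  tool travel cm [-0.6   9.63 -0.  ] rotz -5.89 rows 2.0 alt rotz 174.1
  rows [[-0.3, 4.81, -0.0], [-0.54, 4.79, -0.0]] rot each -2.95
```

```bash
python3 - <<'E'
from h import *
go2([*tw([-44,-85]),23.4],-5.9,3)
E
```

```text
[[-0.45, 1.06, 0.02], [-0.49, 1.04, 0.02], [-0.53, 1.02, 0.02]] rot -1.97
```

Request:
step_arm(travel=[[-0.45, 1.06, 0], [-0.49, 1.04, 0], [-0.53, 1.02, 0], [0, 0, 0], [0, 0, 0]], delta_rot=[[0, 0, -2], [0, 0, -2], [0, 0, -1.9], [0, 0, 0], [0, 0, 0]])

```text
time_s: 11.92
tool_pos: [493.9, -136.5, 23.9]
orientation: [0.001, 0.038, 0.999, 0.0]
contact_force: [2.7, 2.5, 5.8]
gripper_width: 0.212
gripper_force: 39.9
```

```bash
python3 - <<'E'
from h import *
go([*tw([-44,70]),23.4],85.6)
s=robot.observe(); p,d=robot.capture('wrist'); save('w5',p); np.savez('w5.npz',p=p,d=d,s=s)
hsv=cv2.cvtColor(p,cv2.COLOR_RGB2HSV)
o=O
X,Y=np.meshgrid(np.arange(-130,70,.5),np.arange(170,-170,-.5))
def rectify(z):
    W=O+np.c_[X.ravel(),Y.ravel()]@RT.T; q=wproj(np.c_[W,np.full(len(W),z)]).reshape(*X.shape,2).astype(np.float32)
    return cv2.remap(p,q[...,0],q[...,1],cv2.INTER_LINEAR)
im=np.hstack([rectify(20.),rectify(16.)]); 
for b in (0,400):
    for x in [-93,3,-1,-89]: im[:,b+int((x+130)*2)][::8]=[0,255,0]
    for y in [152,20,-15]: im[int((170-y)*2),b:b+400][::8]=[0,255,0]
save('top5',im[:600])
E
```

```text
t 11.925 at [ 493.9 -136.5   23.9] yaw 85.63 tilt 0.11 F [2.7 2.5 5.8] w 0.212
  tool travel cm [ 0.04 15.47  0.06] rotz 0.03 rows 3.0 alt rotz -180.0
  rows [[0.01, 5.16, 0.02], [0.01, 5.16, 0.02], [0.01, 5.16, 0.02]] rot each 0.01
```

View pics/top5.png

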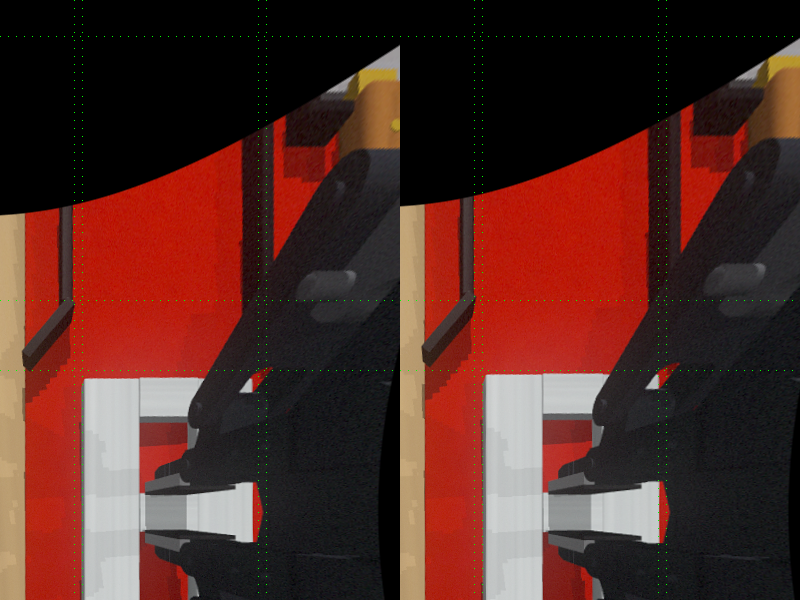

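The left wall's inner face is at x ≈ -94 in my frame and the plate's left edge at -87.5, so I shift 2.5 mm toward -x. Yaw is parallel, so I slide in.

Request:
step_arm(travel=[[0.15, 3.0, 0], [0.1, 3.0, 0], [0, 3.0, 0], [0, 3.0, 0], [0, 2.0, 0]], delta_rot=[[0, 0, 0], [0, 0, 0], [0, 0, 0], [0, 0, 0], [0, 0, 0]], squeeze=60)

```text
time_s: 12.6
tool_pos: [501.9, 3.5, 24.0]
orientation: [0.001, 0.038, 0.999, -0.001]
contact_force: [-1.2, -4.8, 7.4]
gripper_width: 0.2
gripper_force: 58.7
```

Request:
step_arm(travel=[[0, 1.0, 0], [0, 0, 0], [0, 0, 0]], delta_rot=[[0, 0, 0], [0, 0, 0], [0, 0, 0]])

```text
time_s: 12.98
tool_pos: [502.7, 13.7, 24.0]
orientation: [0.001, 0.038, 0.999, 0.001]
contact_force: [-0.1, 4.6, 8.4]
gripper_width: 0.199
gripper_force: 59.0
```

```bash
python3 - <<'E'
from h import *
s=robot.observe(); print(wt(s['tool_pos'])); go([*tw([-46.5,84]),23.4],85.6)
E
```

```text
[[-46.25169068  65.7506414 ]]
t 12.975 at [502.7  13.7  24. ] yaw 85.64 tilt 0.12 F [-0.1  4.6  8.4] w 0.199
  tool travel cm [0.02 1.82 0.06] rotz 0.04 rows 1 alt rotz -180.0
  rows [[0.02, 1.82, 0.06]] rot each 0.04
```

Request:
step_arm(travel=[[0, 0.7, 0], [0, 0.5, 0], [0, 0.2, 0], [0, 0, 0]], delta_rot=[[0, 0, 0], [0, 0, 0], [0, 0, 0], [0, 0, 0]])

```text
time_s: 13.48
tool_pos: [503.8, 26.5, 24.0]
orientation: [0.001, 0.038, 0.999, -0.001]
contact_force: [0.5, -4.1, 7.2]
gripper_width: 0.195
gripper_force: 59.0
```

Request:
step_arm(travel=[[0, 0.2, 0], [0, 0, 0]], delta_rot=[[0, 0, 0], [0, 0, 0]])

```text
time_s: 13.72
tool_pos: [504.0, 28.4, 24.0]
orientation: [0.001, 0.039, 0.999, -0.001]
contact_force: [-0.6, -3.6, 6.4]
gripper_width: 0.198
gripper_force: 59.0
```

Request:
step_arm(travel=[[0, 0.2, 0], [0, 0, 0]], delta_rot=[[0, 0, 0], [0, 0, 0]])

```text
time_s: 13.98
tool_pos: [504.1, 30.4, 24.0]
orientation: [0.001, 0.039, 0.999, -0.001]
contact_force: [-0.3, -4.0, 6.9]
gripper_width: 0.203
gripper_force: 59.0
```

```bash
python3 - <<'E'
from h import *
s=robot.observe(); print(wt(s['tool_pos']),s['contact_force'])
E
```

```text
[[-46.11521645  82.48808559]] [-0.32903867 -4.03106853  6.91044749]
```

Still free; I continue in small steps until contact.

Request:
step_arm(travel=[[0, 0.15, 0], [0, 0, 0]], delta_rot=[[0, 0, 0], [0, 0, 0]])

```text
time_s: 14.22
tool_pos: [504.3, 31.8, 24.0]
orientation: [0.001, 0.039, 0.999, -0.001]
contact_force: [-1.1, -4.1, 7.4]
gripper_width: 0.204
gripper_force: 59.0
```

Request:
step_arm(travel=[[0, 0.15, 0], [0, 0, 0]], delta_rot=[[0, 0, 0], [0, 0, 0]])

```text
time_s: 14.48
tool_pos: [504.4, 32.7, 24.0]
orientation: [0.001, 0.039, 0.999, -0.002]
contact_force: [-1.8, -8.8, 6.4]
gripper_width: 0.2
gripper_force: 59.0
```

Request:
step_arm(travel=[[0, 0.15, 0], [0, 0, 0]], delta_rot=[[0, 0, 0], [0, 0, 0]])

```text
time_s: 14.72
tool_pos: [504.5, 33.0, 24.0]
orientation: [0.001, 0.039, 0.999, -0.003]
contact_force: [-1.3, -19.5, 6.4]
gripper_width: 0.195
gripper_force: 59.0
```

Contact at about 20 N, so the plate is home. I release and rise.

Request:
step_arm(travel=[[0, 0, 0], [0, 0, 0], [0, 0, 0], [0, 0, -2.0], [0, 0, -4]], delta_rot=[[0, 0, 0], [0, 0, 0], [0, 0, 0], [0, 0, 0], [0, 0, 0]], grip=4.0)

```text
time_s: 15.35
tool_pos: [502.8, 35.7, 83.1]
orientation: [-0.001, 0.038, 0.999, 0.0]
contact_force: [0.9, 0.2, -0.3]
gripper_width: 0.468
gripper_force: 0.0
```

Request:
step_arm(travel=[[0, 0, -6], [0, 0, -6], [0, 0, 0], [0, 0, 0]], delta_rot=[[0, 0, 0], [0, 0, 0], [0, 0, 0], [0, 0, 0]])

```text
time_s: 15.85
tool_pos: [503.6, 35.6, 203.0]
orientation: [-0.0, 0.038, 0.999, 0.0]
contact_force: [-0.7, 0.8, -0.5]
gripper_width: 0.466
gripper_force: 0.0
```

```bash
python3 - <<'E'
from h import *
s=robot.observe(); p,d=robot.capture('wrist'); np.savez('w6.npz',p=p,d=d,s=s)
def yellow(p,s):
    hsv=cv2.cvtColor(p,cv2.COLOR_RGB2HSV); m=((abs(hsv[...,0].astype(int)-27)<6)&(hsv[...,1]>200)&(hsv[...,2]>190)).astype(np.uint8)
    k,l,st,c=cv2.connectedComponentsWithStats(m)
    for i in range(1,k):
        if st[i,4]>150:
            v,u=np.nonzero(l==i); r=cv2.minAreaRect(wpts(np.c_[u,v],72,s)[:,:2].astype(np.float32)); print(st[i],r)
yellow(p,s)
z=np.load('w3.npz',allow_pickle=True); print('w3'); yellow(z['p'],z['s'].item())
for r in robot.pinpoint('keeper_grip','wrist')[:2]: print(r['score'],r['uv'],wpts(r['uv'],63,s))
w=z['p'][40:190,290:440]; 
q=p[280:480,400:640]
save('c6',np.hstack([cv2.resize(w,(400,400),interpolation=2),cv2.resize(p[200:400],None,fx=.625,fy=2)[:, :400]]))
print(s['tool_pos']); t=tw([42,0.5]); go2([*t,130],-74.3,7)
# plate check
for r in robot.pinpoint('plate','wrist')[:3]: print(r['score'],r['uv'],wt(wpts(r['uv'],6,s)))
hsv=cv2.cvtColor(p,cv2.COLOR_RGB2HSV)
m=((hsv[...,1]<50)&(hsv[...,2]>120)).astype(np.uint8); k,l,st,_=cv2.connectedComponentsWithStats(m)
for i in range(1,k):
    if st[i,4]>3000:
        v,u=np.nonzero(l==i); print(cv2.minAreaRect(wt(wpts(np.c_[u,v],16,s)).astype(np.float32)))
E
```

```text
[166 298  40  15 211] ((553.08837890625, -82.46593475341797), (34.52715301513672, 8.275117874145508), 69.70548248291016)
[196 328  18  14 168] ((577.8929443359375, -70.87449645996094), (14.491543769836426, 10.496841430664062), 69.53081512451172)
w3
[374  54  14  43 312] ((575.1710815429688, -95.0724105834961), (30.702167510986328, 8.158284187316895), 76.27214050292969)
[ 348   96   33   68 1031] ((588.5011596679688, -56.738128662109375), (48.00404357910156, 10.732748031616211), 69.2730484008789)
0.69 [225.5, 336.0] [[584.54470834 -55.24555893  63.        ]]
0.42 [320.5, 221.9] [[492.71245207  33.09012021  63.        ]]
[503.56694323  35.63899943 202.97605419]
[[-1.28, -1.25, 1.03], [-1.03, -1.46, 1.03], [-0.74, -1.62, 1.03], [-0.43, -1.73, 1.03], [-0.1, -1.78, 1.03], [0.23, -1.77, 1.03], [0.55, -1.7, 1.03]] rot -10.61
0.89 [62.9, 66.8] [[-215.40910669 -184.09270432]]
0.55 [317.1, 222.7] [[-44.74462998  80.79459909]]
((-211.74085998535156, -174.8376007080078), (103.51228332519531, 64.17035675048828), 43.15530014038086)
((-46.49334716796875, 83.2033920288086), (87.40081024169922, 139.38931274414062), 0.01971965655684471)
```

View pics/c6.png

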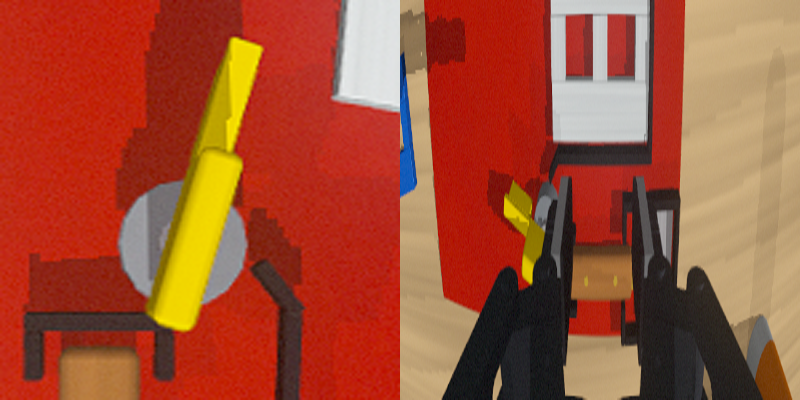

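The plate fits at home in its bay (rectangle centre (-46.5, 83.2), angle 0°). The keeper bar runs in the left crop from (240,155) to (170,320), still open, with yaw about 69.5°. I move over it.

Request:
step_arm(travel=[[-1.28, -1.25, 1.0], [-1.03, -1.46, 1.0], [-0.74, -1.62, 1.0], [-0.43, -1.73, 1.0], [-0.1, -1.78, 1.0]], delta_rot=[[0, 0, -10.6], [0, 0, -10.6], [0, 0, -10.6], [0, 0, -10.6], [0, 0, -10.6]])

```text
time_s: 16.62
tool_pos: [562.6, -31.8, 152.0]
orientation: [-0.001, -0.414, 0.91, 0.001]
contact_force: [-0.5, -0.2, 1.2]
gripper_width: 0.471
gripper_force: 0.0
```

Request:
step_arm(travel=[[0.23, -1.77, 1.0], [0.55, -1.7, 1.0], [0, 0, 0], [0, 0, 0]], delta_rot=[[0, 0, -10.6], [0, 0, -10.3], [0, 0, 0], [0, 0, 0]])

```text
time_s: 17.12
tool_pos: [585.7, -57.9, 133.1]
orientation: [-0.0, -0.568, 0.823, 0.0]
contact_force: [-0.2, 1.0, 0.4]
gripper_width: 0.471
gripper_force: 0.0
```

```bash
python3 - <<'E'
from h import *
s=robot.observe(); p,d=robot.capture('wrist'); np.savez('w7.npz',p=p,d=d,s=s)
hsv=cv2.cvtColor(p,cv2.COLOR_RGB2HSV); m=((abs(hsv[...,0].astype(int)-27)<6)&(hsv[...,1]>200)&(hsv[...,2]>150)).astype(np.uint8)
k,l,st,c=cv2.connectedComponentsWithStats(m)
for i in range(1,k):
    if st[i,4]>300: v,u=np.nonzero(l==i); print(st[i],cv2.minAreaRect(wpts(np.c_[u,v],72,s)[:,:2].astype(np.float32)))
for r in robot.pinpoint('keeper_grip','wrist')[:2]: print(r['score'],r['uv'],wpts(r['uv'],63,s))
go([585.2,-57.2,55],159.5); save('w7',p)
E
```

```text
[ 315  151   16   66 1044] ((568.1217041015625, -102.56844329833984), (33.9526252746582, 7.866557598114014), 69.27239990234375)
[ 312  228   22   84 1684] ((584.9292602539062, -58.031593322753906), (48.39363479614258, 11.413500785827637), 69.78684997558594)
t 17.225 at [585.9 -57.8 133.6] yaw 159.38 tilt 0.01 F [ 0.1 -0.1 -0.1] w 0.464
  tool travel cm [-0.03  0.09  7.86] rotz -0.12 rows 2.0 alt rotz 179.9
  rows [[-0.02, 0.04, 3.93], [-0.02, 0.04, 3.93]] rot each -0.06
```

View pics/w7.png

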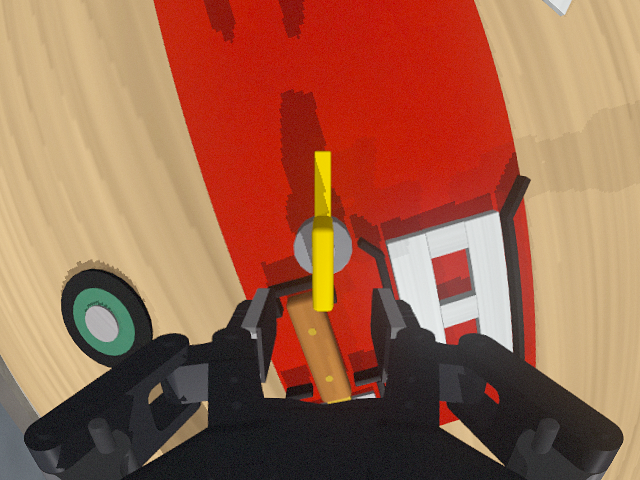

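The bar lies centred between the fingers at column 323, rows 228–311. I descend and grip.

Request:
step_arm(travel=[[0, 0.07, 3.5], [0, 0, 3], [0, 0, 1.3], [0, 0, 0]], delta_rot=[[0, 0, -0.3], [0, 0, 0], [0, 0, 0], [0, 0, 0]])

```text
time_s: 17.73
tool_pos: [585.4, -57.9, 55.4]
orientation: [-0.0, -0.572, 0.82, 0.0]
contact_force: [0.2, 0.7, 1.2]
gripper_width: 0.468
gripper_force: 0.0
```

Request:
step_arm(travel=[[0, 0, 0], [0, 0, 0], [0, 0, 0], [0, 0, 0]], delta_rot=[[0, 0, 0], [0, 0, 0], [0, 0, 0], [0, 0, 0]], grip=0.3, squeeze=50)

```text
time_s: 18.23
tool_pos: [586.0, -58.2, 55.8]
orientation: [0.0, -0.572, 0.82, -0.0]
contact_force: [1.5, 0.2, 1.8]
gripper_width: 0.129
gripper_force: 52.7
```

Request:
step_arm(travel=[[0, 0, 0.3], [0, 0, 0.3], [0, 0, 0.1], [0, 0, 0]], delta_rot=[[0, 0, 0], [0, 0, 0], [0, 0, 0], [0, 0, 0]])

```text
time_s: 18.73
tool_pos: [586.3, -58.2, 50.4]
orientation: [0.001, -0.572, 0.82, -0.001]
contact_force: [-6.7, 1.7, 34.5]
gripper_width: 0.126
gripper_force: 57.3
```

Bottomed at 34 N. Now I turn clockwise, which is + about tool z.

Request:
step_arm(travel=[[0, 0, 0], [0, 0, 0], [0, 0, 0], [0, 0, 0], [0, 0, 0]], delta_rot=[[0, 0, 8], [0, 0, 8], [0, 0, 8], [0, 0, 8], [0, 0, 0]])

```text
time_s: 19.35
tool_pos: [585.5, -57.7, 50.3]
orientation: [0.001, -0.323, 0.946, -0.0]
contact_force: [-10.9, 5.5, 38.1]
gripper_width: 0.132
gripper_force: 58.0
```

```bash
python3 - <<'E'
from h import *
s=robot.observe(); print(s['torque']); go([585.2,-57.7,50],85.6)
E
```

```text
[ 1.19521133  2.65049919 -0.02787971]
t 19.35 at [585.5 -57.7  50.3] yaw 127.7 tilt 0.08 F [-10.9   5.5  38.1] w 0.132
  tool travel cm [0.03 0.02 0.03] rotz 42.1 rows 4.0 alt rotz -137.9
  rows [[0.01, 0.0, 0.01], [0.01, 0.0, 0.01], [0.01, 0.0, 0.01], [0.01, 0.0, 0.01]] rot each 10.53
```

Request:
step_arm(travel=[[0, 0, 0], [0, 0, 0], [0, 0, 0], [0, 0, 0], [0, 0, 0]], delta_rot=[[0, 0, 9], [0, 0, 9], [0, 0, 9], [0, 0, 9], [0, 0, 0]])

```text
time_s: 19.98
tool_pos: [585.1, -56.7, 50.3]
orientation: [0.0, -0.015, 1.0, 0.001]
contact_force: [-12.2, 11.5, 42.3]
gripper_width: 0.133
gripper_force: 58.5
```

Request:
step_arm(travel=[[0, 0, 0], [0, 0, 0], [0, 0, 0]], delta_rot=[[0, 0, 4], [0, 0, 2], [0, 0, 0]])

```text
time_s: 20.35
tool_pos: [585.1, -56.6, 50.3]
orientation: [0.0, 0.036, 0.999, 0.001]
contact_force: [-13.6, 13.4, 41.3]
gripper_width: 0.126
gripper_force: 58.4
```

```bash
python3 - <<'E'
from h import *
s=robot.observe(); print(s['torque']); go([585.2,-57.7,50],85.6)
E
```

```text
[ 2.95708261  2.94463276 -0.02333417]
t 20.35 at [585.1 -56.6  50.3] yaw 85.84 tilt 0.16 F [-13.6  13.4  41.3] w 0.126
  tool travel cm [-0.01 -0.11  0.03] rotz 0.24 rows 1 alt rotz -179.8
  rows [[-0.01, -0.11, 0.03]] rot each 0.24
```

Request:
step_arm(travel=[[0, 0, 0], [0, 0, -0.3], [0, 0, -0.3], [0, 0, 0]], delta_rot=[[0, 0, 2], [0, 0, 0], [0, 0, 0], [0, 0, 0]])

```text
time_s: 20.85
tool_pos: [584.8, -56.7, 54.1]
orientation: [-0.001, 0.053, 0.999, 0.001]
contact_force: [-1.5, 9.2, 3.4]
gripper_width: 0.128
gripper_force: 53.8
```

Request:
step_arm(travel=[[0, 0, 0], [0, 0, 0], [0, 0, 0], [0, 0, 0], [0, 0, -3]], delta_rot=[[0, 0, 0], [0, 0, 0], [0, 0, 0], [0, 0, 0], [0, 0, 0]], grip=4.0)

```text
time_s: 21.48
tool_pos: [584.4, -57.9, 83.1]
orientation: [-0.002, 0.054, 0.999, 0.0]
contact_force: [0.5, -0.7, 0.7]
gripper_width: 0.472
gripper_force: 0.0
```

Request:
step_arm(travel=[[0, 0, -6], [0, 0, -6], [0, 0, -3], [0, 0, 0], [0, 0, 0]], delta_rot=[[0, 0, 0], [0, 0, 0], [0, 0, 0], [0, 0, 0], [0, 0, 0]])

```text
time_s: 22.1
tool_pos: [585.3, -58.1, 233.5]
orientation: [-0.001, 0.054, 0.999, 0.0]
contact_force: [0.7, 0.2, 0.6]
gripper_width: 0.467
gripper_force: 0.0
```

```bash
python3 - <<'E'
from h import *
s=robot.observe(); p,d=robot.capture('wrist'); save('w8',p)
hsv=cv2.cvtColor(p,cv2.COLOR_RGB2HSV); m=((abs(hsv[...,0].astype(int)-27)<6)&(hsv[...,1]>200)&(hsv[...,2]>120)).astype(np.uint8)
k,l,st,c=cv2.connectedComponentsWithStats(m)
for i in range(1,k):
    if st[i,4]>300: v,u=np.nonzero(l==i); print(st[i],cv2.minAreaRect(wpts(np.c_[u,v],72,s)[:,:2].astype(np.float32)),'depth z',np.median(d[v,u]))
m=((hsv[...,1]<50)&(hsv[...,2]>120)).astype(np.uint8); k,l,st,_=cv2.connectedComponentsWithStats(m)
for i in range(1,k):
    if st[i,4]>3000:
        v,u=np.nonzero(l==i); print(st[i],cv2.minAreaRect(wt(wpts(np.c_[u,v],16,s)).astype(np.float32)))
print(s['tool_pos'],s['contact_force'])
# keeper top height from depth
M=robot.camera_model('wrist'); H=np.array(M['hand_eye']); f=240/np.radians(M['fov_y']/2)
for n in ['scene','side']:
    pp,dd=robot.capture(n); np.savez(n+'9.npz',p=pp,d=dd)
    uv=[]
    for t,z in [('keeper_grip',63),('scraper',6),('plate',6)]:
        for r in robot.pinpoint(t,n)[:4]: P=wt(pts(n,r['uv'],z)); print(n,t,round(r['score'],2),P.round(1))
    hs=cv2.cvtColor(pp,cv2.COLOR_RGB2HSV); v,u=np.nonzero((abs(hs[...,0].astype(int)-25)<5)&(hs[...,1]>170)&(hs[...,2]>60))
    P=pts(n,np.c_[u,v],depth=dd); k=np.hypot(*(wt(P)-[42,0]).T)<30; print('keeper z',np.percentile(P[k,2],[50,90,97]),k.sum())
    z0=np.load(n+'0.npz'); hs=cv2.cvtColor(z0['p'],cv2.COLOR_RGB2HSV); v,u=np.nonzero((abs(hs[...,0].astype(int)-25)<5)&(hs[...,1]>170)&(hs[...,2]>60))
    P=pts(n,np.c_[u,v],depth=z0['d']); k=np.hypot(*(wt(P)-[42,0]).T)<30; print('start z',np.percentile(P[k,2],[50,90,97]),k.sum())
E
```

```text
[ 318  148   16  109 1412] ((564.2487182617188, -55.142333984375), (11.294921875, 87.7075424194336), 84.45000457763672) depth z 305.0924
[  335    77   143    93 10426] ((-45.605838775634766, 82.42931365966797), (139.59869384765625, 87.50486755371094), 89.97063446044922)
[585.30014515 -58.05652432 233.47530756] [0.6839245  0.24641272 0.57699943]
scene keeper_grip 0.69 [[43.9 -6.5]]
scene scraper 0.7 [[ 66.1 123.1]]
scene scraper 0.62 [[-37.3  83.8]]
scene plate 0.78 [[-44.5  79.1]]
scene plate 0.73 [[-204.  -181.6]]
scene plate 0.69 [[-174.2 -369.1]]
keeper z [59.50789148 73.00748215 74.9941096 ] 246
start z [59.92403089 72.94466484 74.95526354] 255
side keeper_grip 0.7 [[47.2  6.8]]
side keeper_grip 0.66 [[26.4 77.9]]
side keeper_grip 0.39 [[29.8 57. ]]
side scraper 0.85 [[ 67.  112.7]]
side scraper 0.16 [[149.4 396. ]]
side plate 0.98 [[   8.8 -369.7]]
side plate 0.88 [[-212.6 -175.7]]
side plate 0.84 [[-176.5 -379.8]]
side plate 0.8 [[-48.7  72.7]]
keeper z [54.49300372 67.11604612 68.66459686] 146
start z [55.5068419  67.87945015 70.63387472] 87
```

View pics/w8.png

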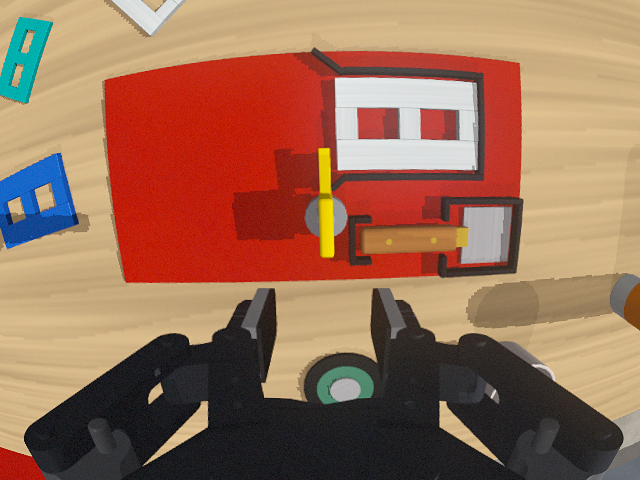

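The wrist view shows everything in place:
- **Plate:** home at columns 335–478, rows 77–170.
- **Keeper:** nose across the bay mouth at column 325, rows 148–200, sprung back to its starting height.
- **Scraper:** seated, handle at row 240 and blade at (483,235).

The arm is clear, so I hand the job in.

```bash
python3 -c "
from station import robot
print(robot.finish_job())"
```

```text
the job is handed in; nothing more can be done
None
```

I handed the job in at about 22 s of the 67 s limit: the plate is home, the keeper is closed and sprung up, and the scraper is flat in its compartment by my last camera check, though the hand-in reported no verdict.

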